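# Hold up the uncapped vial with its lifting key

## Task

One of the three vials in the block has no cap. Press the spring-loaded lifting key straight across from it, and no other key, until the key's top is level with the steel rail beside the keys (half its travel, never to the bottom), so that the vial stands partly raised for me to screw its cap on, and keep the key held there: finish while still pressing it. Do not touch the vials, and leave the bottles and the loose cap where they are.

Things in the scene. Friction and masses are not known exactly. Their poses are not given: they have to be found in the camera images.
- block: Grey vial block fixed to the bench, 156 (x) by 200 (y) by 70 high; origin at the centre of its underside, z up; yaw within 0.5 rad of the robot's x. Three wells in a row along its y (x = +36; y = +60 left, 0 middle, -60 right), three keys in a row on the robot's side (x = -42, same y).
- rail_top (a point): Middle of the top edge of the steel rail on the block, 6 wide, 190 long along the block's y, between keys and wells (block x = -10). 92 above the bench, 22 above the deck: the level of a key's top at half travel.
- key_left (a joint): Travel of the left lifting key in m: 0 up, grows as it is pressed straight down, 0.012 half travel (top level with the rail), 0.024 bottom stop. Its spring pushes up with about 2.5 N at 0, 7.5 N at half, 12.6 N at the bottom and returns it when let go. The well straight across (same y in the block) has a lifter that it raises by the same distance.
- key_left_top (a point): Centre of the top face of the left key, a white flat pad 32 (block x) by 34 (block y) by 8 thick on a steel stem; moves down with the key. 104 above the bench when up; keys are 60 apart, 26 free between pads.
- well_left (a point): Centre of the mouth of the left well, at the deck, 70 above the bench; the well is 25.5 in diameter.
- key_middle (a joint): Travel of the middle lifting key in m: 0 up, grows as it is pressed straight down, 0.012 half travel (top level with the rail), 0.024 bottom stop. Its spring pushes up with about 2.5 N at 0, 7.5 N at half, 12.6 N at the bottom and returns it when let go. The well straight across (same y in the block) has a lifter that it raises by the same distance.
- key_middle_top (a point): Centre of the top face of the middle key, a white flat pad 32 (block x) by 34 (block y) by 8 thick on a steel stem; moves down with the key. 104 above the bench when up; keys are 60 apart, 26 free between pads.
- well_middle (a point): Centre of the mouth of the middle well, at the deck, 70 above the bench; the well is 25.5 in diameter.
- key_right (a joint): Travel of the right lifting key in m: 0 up, grows as it is pressed straight down, 0.012 half travel (top level with the rail), 0.024 bottom stop. Its spring pushes up with about 2.5 N at 0, 7.5 N at half, 12.6 N at the bottom and returns it when let go. The well straight across (same y in the block) has a lifter that it raises by the same distance.
- key_right_top (a point): Centre of the top face of the right key, a white flat pad 32 (block x) by 34 (block y) by 8 thick on a steel stem; moves down with the key. 104 above the bench when up; keys are 60 apart, 26 free between pads.
- well_right (a point): Centre of the mouth of the right well, at the deck, 70 above the bench; the well is 25.5 in diameter.
- open_vial: The vial without a cap: open-mouthed amber glass, 24 in diameter, 75 tall, 19 wide at the neck; origin at the centre of its underside, z up. It stands in one of the three wells, origin 25 above the bench (45 deep in the well), its mouth 30 above the deck.
- capped_vial_1: A like vial closed with a black screw cap 25 in diameter and 18 tall, 84 tall in all; stands in another well, its cap top 39 above the deck; origin at the centre of its underside.
- capped_vial_2: A like vial closed with a black screw cap 25 in diameter and 18 tall, 84 tall in all; stands in another well, its cap top 39 above the deck; origin at the centre of its underside.
- reagent_bottle: Bystander: amber bottle with a cap, 68 in diameter, 165 tall, loose, beyond the block's left (+y) end; origin at the centre of its underside.
- white_bottle: Bystander: white bottle, 60 in diameter, 155 tall, loose, beyond the block's right (-y) end; origin at the centre of its underside.
- cap: Bystander: loose black screw cap, 25 in diameter, 18 tall, on the bench beyond the block's right end; origin at the centre of its underside.
There are look-alikes about, which are no part of the job. Leave any blue look-alike of the open_vial alone.

How it is judged:
By the outcome, as a careful person would: the job done as asked, in the order asked, and still so for the second after the job is handed in, while the arm keeps its last pose, push and grip.
It also fails if it takes over 29 s, if anything falls off the work surface, if the arm or the gripper's body presses on something with over 40 N, if the wrist force passes 120 N, or if a joint passes its speed limit or range.

## Robot

A 6-joint arm with a two-finger parallel gripper is mounted at the origin on the work surface. World frame = base frame: x ahead of the robot, y to its left, z up, the work surface at z = 0. Lengths are in m, angles in degrees, forces in N, time in s.
With the tool pointing down it reaches from about 0.375 to 0.9 m from the base axis. Payload 3.1 kg.
Tool frame: the origin (TCP) lies at the very end of the fingers, on their centre line; the grasp point (between the pads) lies 19 mm behind it; z points along the fingers, y is the line along which they close (so a half turn about z gives the same grasp; the last joint's range is limited). The gripper opens to 85 mm and grips with 20 to 120 N. Pads are 22 mm wide; open, the fingers measure 114 mm over their backs; the gripper's body (76 mm by 85 mm) begins 54 mm behind the grasp point. The pads swing forward as they close: fully open they stand 13 mm farther back than shut.
Start: joints at [65.518, 30.224, 82.088, -0, 67.689, -10.227], TCP at [0.154, 0.606, 0.231] pointing down, gripper open.
Joint ranges: [-176.69, 176.69], [-43.24, 126.21], [12.49, 139.97], [-82, 262], [0, 151.66], [-163.58, 163.58]. Speed limits (degrees/s): [159.86, 159.86, 180, 180, 180, 180].

## Interface

Orientations are given as a 3x3 rotation matrix whose columns are the frame's x, y, z axes.
In Python, from cell import r, cams, silhouettes, tip_of gives the robot as it stands. The module is installed in compiled form; this text tells all that it offers.
- The arm moves only by the tool step_arm, never from a script. Its argument "motion" is one flat list of numbers, 6 for each row, row after row: the shift along the tool's x, y, z in cm, then the turn, a rotation vector about the tool's x, y, z in degrees. A call has 1 to 12 rows; each row shifts and turns the commanded pose from where the row before left it, along the tool's axes as they then stand; what a row does not reach is not made up. A row lasts 1/12 s, in which the tool goes at most 41.7 mm and 7.16 degrees, less where a joint would pass 70% of its speed; a pose out of reach is approached as far as the arm can. A call is refused whole if a number of a shift passes 4.17 or a number of a turn 7.16, either way. A call with a gripper value outside its range is refused whole. "grip" is the finger opening in cm, from 0 to 8.54, set as the call begins (left out, the last holds). The fingers move at their own pace and stop on an object; the grip force is fixed at half the most. Time passes only in rows, so rows that do not move let the fingers close. It gives the time, the measured TCP pose, the force, the opening and the grip force at its end, in the units of the state.
- r.get_obs(): the state, without advancing time (a new reading comes with each control period).
- cams.snapshot(name): name is "side" or "top"; returns the picture (420x560x3 uint8, red, green, blue); there is no depth.
- cams.get_calibration(name): a dict with "fx", "fy", "cx", "cy" (pixels), "extrinsics" (4x4, takes a point from world to camera coordinates). Camera axes: x right, y up, looking along -z (the intrinsics and any distortion apply to the point x, -y, -z); pixel columns grow to the right and rows downward; lengths in m; the calibration is good to about 2 mm. A picture is of the moment at which its call begins. get_calibration takes no time and is no camera call.
- r.finish_job(): hands the job in; it is judged then, once.
Trained networks look in the newest picture that a camera, given by its name, has taken for a name from the list of things; names that differ only in an ending like _2 or _b are one class to them, and where a whole thing is asked for, a point or a joint stands for the part that bears it (a point fixed in the world has none). Each returns a list of dicts, best first, with "p" (0 to 1); they miss things now and then, are a little off and sometimes report something else, mostly with a low value. They report only what shows in the picture. A call takes as long as a camera call. They do not tell look-alikes from the thing itself.
- silhouettes(target, camera): "mask" (420x560 bool, what is visible of it) and "point" ([row, column] in pixels, amid what is visible of it).
- tip_of(target, camera): "point" ([row, column] in pixels: a listed point, or the origin of a listed thing).
The state is a dict: "t": time; "qpos": joint angles; "joint_velocities": joint speeds; "joint_efforts": joint torques, N m; "tool_pos": TCP position; "tcp_rot": TCP orientation; "contact_force": force on the tool from outside, world axes, zero at the start; "moment": the same for the moment, N m; "finger_gap": finger opening in m; "gripper_force": force on a finger pad.
Only numpy, scipy, OpenCV 4.12 (cv2) and the standard library are available. Lean on these libraries where they do the work, as an engineer would, in place of code of your own. Each camera call takes 0.05 s, during which the arm holds its last target. There are 200 camera calls.

## Working session

There is one attempt and no reset: what is moved stays moved. The work goes in short steps, Python scripts to look and compute and a tool call to move; the robot and the scene stay as the last step left them, time stands still between calls to the robot, and variables do not carry over. Pictures are saved under pics/ and viewed, at most 10 in all, crops included, and the job is handed in when it is done.

Besides the shell and the picture viewer there is one more tool, called after "Request:" as name(argument=value, ...) on one line, values as JSON. step_arm: Moves the arm, as the interface text tells. Its arguments: {"type":"object","properties":{"motion":{"type":"array"},"grip":{"type":"number"}},"required":["motion"]}

```bash
mkdir -p pics
cat > h.py <<'E'
import numpy as np, cv2
from cell import r, cams, silhouettes, tip_of
E
python3 - <<'E'
from h import *
for c in("side","top"):
    im=cams.snapshot(c); cv2.imwrite(f"pics/{c}0.png",im[:,:,::-1])
    k=cams.get_calibration(c); print(c,{a:(np.round(b,4).tolist()) for a,b in k.items()})
    for n in["rail_top","key_left_top","key_middle_top","key_right_top","well_left","well_middle","well_right","open_vial","capped_vial_1","cap","block"]:
        print(n,[(np.round(d["point"],1).tolist(),round(d["p"],2)) for d in tip_of(n,c)[:4]])
o=r.get_obs();print(o["t"],o["tool_pos"],o["tcp_rot"],o["contact_force"])
E
```

```text
side {'fx': 483.3572, 'fy': 483.3572, 'cx': 264.9711, 'cy': 213.3105, 'extrinsics': [[0.8179, -0.5753, 0.0054, -0.4607], [0.3605, 0.5197, 0.7746, -0.2888], [-0.4484, -0.6316, 0.6324, -0.6148], [0.0, 0.0, 0.0, 1.0]]}
rail_top [([245.5, 292.6], 0.97), ([282.1, 295.8], 0.63)]
key_left_top [([237.6, 248.1], 0.86), ([240.7, 307.7], 0.71)]
key_middle_top [([248.6, 277.3], 0.63)]
key_right_top [([269.4, 310.5], 0.65)]
well_left [([222.5, 276.2], 0.69), ([328.8, 403.4], 0.3)]
well_middle [([239.2, 305.6], 0.58)]
well_right [([255.4, 336.7], 0.91), ([244.0, 290.2], 0.58)]
open_vial [([224.1, 328.9], 0.88), ([200.0, 272.2], 0.85), ([217.7, 267.5], 0.76)]
capped_vial_1 []
cap [([361.2, 354.5], 0.56)]
block [([283.4, 291.6], 0.86)]
top {'fx': 496.2731, 'fy': 496.2731, 'cx': 284.1599, 'cy': 220.5766, 'extrinsics': [[-0.0263, -0.9997, -0.0028, 0.0288], [0.9937, -0.0264, 0.1088, -0.5917], [-0.1089, 0.0001, 0.9941, -0.9215], [0.0, 0.0, 0.0, 1.0]]}
rail_top [([231.1, 331.5], 0.71), ([211.3, 317.5], 0.47)]
key_left_top [([257.8, 305.0], 0.9)]
key_middle_top [([244.5, 338.8], 0.89)]
key_right_top [([232.2, 370.5], 0.67)]
well_left [([221.9, 291.0], 0.67)]
well_middle [([208.5, 323.4], 0.71)]
well_right [([197.0, 353.0], 0.98)]
open_vial [([204.2, 247.1], 0.7), ([222.4, 288.8], 0.57), ([159.2, 283.4], 0.53), ([182.3, 223.6], 0.53)]
capped_vial_1 [([202.5, 349.9], 0.77), ([211.7, 318.2], 0.71), ([234.7, 371.1], 0.7)]
cap [([237.7, 417.8], 0.69)]
block [([229.7, 328.1], 0.64), ([257.3, 306.3], 0.45)]
1.2 [0.15384026 0.60572199 0.23131272] [[-9.69218926e-01  2.46200475e-01  3.62384771e-06]
 [ 2.46200475e-01  9.69218926e-01 -2.07153977e-05]
 [-8.61244254e-06 -1.91855625e-05 -1.00000000e+00]] [ 0.03841848  0.3156188  -0.14317377]
```

View pictures.

View pics/side0.png

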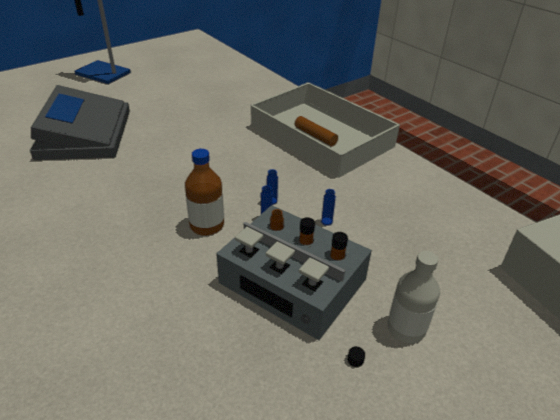

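View pics/top0.png

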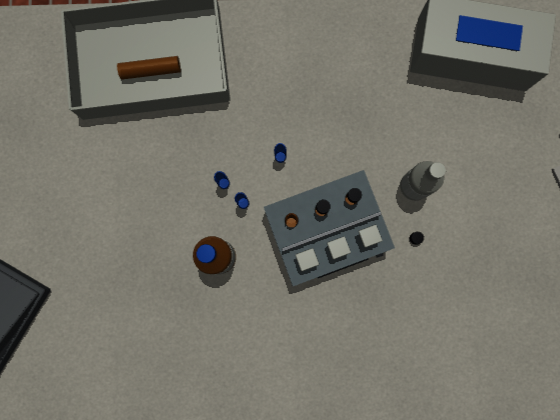

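Candidates for the open vial, as column, row in the top picture:
- left well (291,221): amber, no cap
- middle well (322,208): black cap
- right well (353,196): black cap
- blue look-alikes at (222,181), (242,201) and (280,153), standing on the bench

The left one fits the description, so the key is the left pad at top (306,260) / side (248,238). I'll check this in a close crop and fit the block pose.

```bash
cat >> h.py <<'E'
K={c:cams.get_calibration(c) for c in("side","top")}
def proj(c,P):
    k=K[c];E=np.array(k["extrinsics"]);q=np.asarray(P)@E[:3,:3].T+E[:3,3]
    return np.c_[k["cy"]+k["fy"]*q[:,1]/q[:,2], k["cx"]-k["fx"]*q[:,0]/q[:,2]]
def rc(p,B): # block pose (x,y,yaw) -> world
    B=np.asarray(B,float);c,s=np.cos(p[2]),np.sin(p[2])
    return np.c_[p[0]+c*B[:,0]-s*B[:,1],p[1]+s*B[:,0]+c*B[:,1],B[:,2]]
E
python3 - <<'E'
from h import *
from scipy.optimize import least_squares
B=[[-.042,.06,.104],[-.042,0,.104],[-.042,-.06,.104],[.036,.06,.07],[.036,0,.07],[.036,-.06,.07],[-.01,0,.092]]
O={"side":[[237.6,248.1],[248.6,277.3],[269.4,310.5],[222.5,276.2],[239.2,305.6],[255.4,336.7],[245.5,292.6]],
"top":[[257.8,305],[244.5,338.8],[232.2,370.5],[221.9,291],[208.5,323.4],[197,353],[231.1,331.5]]}
O={k:np.array(v) for k,v in O.items()}
p0=[.58,-.05,.3]
for cs in(["top"],["side"],["side","top"]):
    f=lambda p:np.concatenate([(proj(c,rc(p,B))-O[c]).ravel() for c in cs])
    s=least_squares(f,p0,loss="soft_l1",f_scale=1.5);print(cs,s.x.round(4),np.degrees(s.x[2]).round(2));
    for c in cs:print((proj(c,rc(s.x,B))-O[c]).round(1).tolist())
p=s.x;np.save("p.npy",p);print("keys",rc(p,B[:3]).round(4))
hx,hy=.078,.1
for i,c in enumerate(("side","top")):
    im=cv2.imread(f"pics/{c}0.png");z=3;x0,y0=(205,185) if c=="side" else (255,160)
    im=cv2.resize(im[y0:y0+150,x0:x0+175],None,fx=z,fy=z,interpolation=cv2.INTER_CUBIC)
    def pl(Q,col):
        q=proj(c,rc(p,Q));q=((q[:,::-1]-[x0,y0]+.5)*z).astype(int);cv2.polylines(im,[q],True,col,1)
    pl([[hx,hy,.07],[hx,-hy,.07],[-hx,-hy,.07],[-hx,hy,.07]],(0,255,0))
    for y in(.06,0,-.06):pl([[-.026,y+.017,.104],[-.026,y-.017,.104],[-.058,y-.017,.104],[-.058,y+.017,.104]],(0,0,255))
    pl([[-.01,.095,.092],[-.01,-.095,.092]],(255,0,255))
    cv2.imwrite(f"pics/{c}_crop.png",im)
a=np.hstack([cv2.imread(f"pics/{c}_crop.png") for c in("side","top")]);a=cv2.resize(a,(800,int(a.shape[0]*800/a.shape[1])));cv2.imwrite("pics/crop.png",a)
E
```

```text
['top'] [ 0.5758 -0.0686  0.3322] 19.03
[[0.5, 2.2], [1.8, 0.1], [2.3, 0.0], [-2.6, 0.3], [-0.6, -1.7], [-0.3, -1.1], [-1.0, 0.3]]
['side'] [ 0.5725 -0.0657  0.2974] 17.04
[[-3.3, -0.3], [1.9, 0.9], [-1.4, 0.5], [2.9, 0.6], [0.7, -0.0], [0.0, -0.3], [-0.5, -2.5]]
['side', 'top'] [ 0.5737 -0.0674  0.3194] 18.3
[[-2.3, 0.9], [2.5, 2.6], [-1.3, 2.8], [3.4, 0.9], [0.8, 0.7], [-0.4, 1.0], [-0.1, -1.2]]
[[1.4, 1.0], [3.2, -0.8], [4.0, -0.8], [-2.0, -0.2], [0.5, -2.1], [1.1, -1.4], [0.2, -0.5]]
keys [[ 0.515  -0.0236  0.104 ]
 [ 0.5338 -0.0805  0.104 ]
 [ 0.5527 -0.1375  0.104 ]]
```

View pics/crop.png

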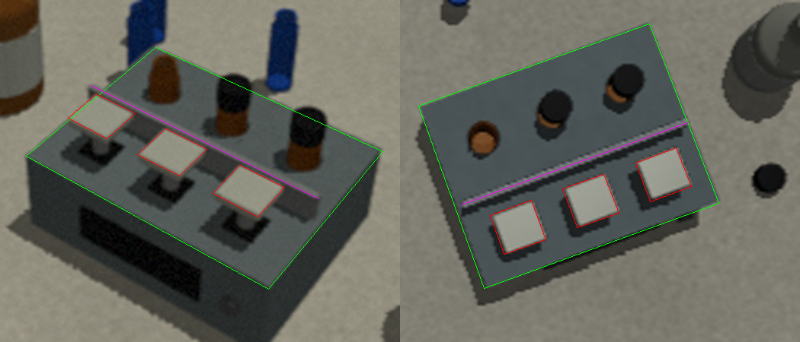

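The overlay fits in both pictures: pads, rail and deck edges all line up. The left vial is bare amber and the other two have black caps. The target is the left key at (0.515, -0.024).

Request:
step_arm(motion=[-2.8,-2.9,0,0,0,0,-2.8,-2.9,0,0,0,0,-2.8,-2.9,0,0,0,0,-2.8,-2.9,0,0,0,0,-2.8,-2.9,0,0,0,0,-2.8,-2.9,0,0,0,0,-2.8,-2.9,0,0,0,0,-2.8,-2.9,0,0,0,0,-2.8,-2.9,0,0,0,0,-2.8,-2.9,0,0,0,0,-2.8,-2.9,0,0,0,0,-2.8,-2.9,0,0,0,0], grip=0)

```text
t: 2.2
tool_pos: [0.3946, 0.184, 0.2317]
tcp_rot: [[-0.969, 0.246, 0.001], [0.246, 0.969, 0.0], [-0.001, 0.0, -1.0]]
contact_force: [0.3, 1.0, 0.2]
finger_gap: 0.0001
gripper_force: 0.0
```

Request:
step_arm(motion=[-2.8,-2.9,0,0,0,0,-2.8,-2.9,0,0,0,0,-2.8,-2.9,0,0,0,0,-2.8,-2.9,0,0,0,0,-2.8,-2.9,0,0,0,0,-2.8,-2.9,0,0,0,0,0,0,0,0,0,-6.5,0,0,0,0,0,-6.5,0,0,0,0,0,-6.5,0,0,0,0,0,-6.5,0,0,0,0,0,-6.5,0,0,0,0,0,0])

```text
t: 3.2
tool_pos: [0.5139, -0.0244, 0.2314]
tcp_rot: [[-0.949, -0.315, 0.0], [-0.315, 0.949, -0.0], [-0.0, -0.0, -1.0]]
contact_force: [1.3, -0.7, -0.3]
finger_gap: -0.0001
gripper_force: 0.0
```

Request:
step_arm(motion=[-0.1,0,3,0,0,0,0,0,3,0,0,0,0,0,3,0,0,0,0,0,2,0,0,0,0,0,0.8,0,0,0,0,0,0,0,0,0,0,0,0,0,0,0,0,0,0,0,0,0])

```text
t: 3.87
tool_pos: [0.516, -0.0243, 0.1146]
tcp_rot: [[-0.95, -0.312, 0.003], [-0.312, 0.95, -0.001], [-0.002, -0.002, -1.0]]
contact_force: [0.5, -0.1, 0.2]
finger_gap: 0.0001
gripper_force: 0.0
```

Run:
```python
from h import *
ims=[cv2.resize(cams.snapshot(c)[y:y+150,x:x+175,::-1],(800//2,343)) for c,x,y in(("side",205,150),("top",240,160))]
cv2.imwrite("pics/near.png",np.hstack(ims));o=r.get_obs();print(o["tool_pos"],o["contact_force"])
```

```text
[ 0.51592362 -0.02423835  0.1147825 ] [-0.83065538 -0.91845878 -0.01210702]
```

View pics/near.png

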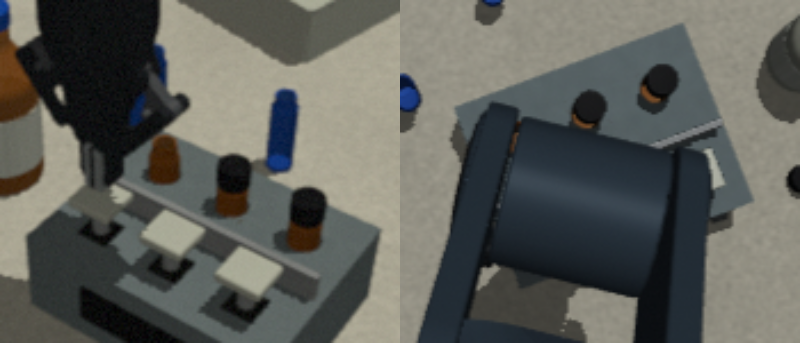

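The closed fingers are over the left pad (about (100,190) in the left half of the crop) and clear of the vials. Pressing slowly, with the contact height as a check.

Request:
step_arm(motion=[0,0,0.3,0,0,0,0,0,0.3,0,0,0,0,0,0.2,0,0,0,0,0,0,0,0,0,0,0,0,0,0,0])

```text
t: 4.38
tool_pos: [0.5146, -0.0239, 0.1052]
tcp_rot: [[-0.95, -0.313, -0.0], [-0.313, 0.95, 0.0], [0.0, 0.0, -1.0]]
contact_force: [0.3, -0.1, -0.1]
finger_gap: -0.0002
gripper_force: 0.0
```

Request:
step_arm(motion=[0,0,0.2,0,0,0,0,0,0.2,0,0,0,0,0,0.2,0,0,0,0,0,0,0,0,0,0,0,0,0,0,0,0,0,0,0,0,0])

```text
t: 4.88
tool_pos: [0.515, -0.024, 0.0996]
tcp_rot: [[-0.95, -0.313, 0.001], [-0.313, 0.95, -0.0], [-0.0, -0.0, -1.0]]
contact_force: [-0.7, -0.1, 4.6]
finger_gap: 0.0002
gripper_force: 2.5
```

Request:
step_arm(motion=[0,0,0.2,0,0,0,0,0,0.2,0,0,0,0,0,0.1,0,0,0,0,0,0,0,0,0,0,0,0,0,0,0,0,0,0,0,0,0])

```text
t: 5.38
tool_pos: [0.515, -0.024, 0.0947]
tcp_rot: [[-0.95, -0.313, 0.001], [-0.313, 0.95, -0.0], [-0.0, -0.0, -1.0]]
contact_force: [-0.8, 0.5, 6.6]
finger_gap: 0.0006
gripper_force: 3.5
```

Request:
step_arm(motion=[0,0,0.15,0,0,0,0,0,0.1,0,0,0,0,0,0,0,0,0,0,0,0,0,0,0,0,0,0,0,0,0,0,0,0,0,0,0,0,0,0,0,0,0])

```text
t: 5.97
tool_pos: [0.515, -0.024, 0.0924]
tcp_rot: [[-0.95, -0.313, 0.001], [-0.313, 0.95, -0.0], [-0.001, -0.0, -1.0]]
contact_force: [-1.4, 0.0, 8.5]
finger_gap: -0.0002
gripper_force: 3.9
```

Run:
```python
from h import *
im=cams.snapshot("side");cv2.imwrite("pics/press.png",cv2.resize(im[165:315,205:380,::-1],(700,600),interpolation=cv2.INTER_CUBIC))
for i in range(5):
    cams.snapshot("side");o=r.get_obs();print(o["t"],o["tool_pos"].round(4),o["contact_force"].round(2))
```

```text
6.0667 [ 0.515  -0.024   0.0924] [-1.9   0.4   7.84]
6.1167 [ 0.515  -0.024   0.0924] [-1.44  0.72  7.25]
6.1667 [ 0.515  -0.024   0.0924] [-1.52  0.08  7.2 ]
6.2167 [ 0.515  -0.024   0.0924] [-0.86  1.34  8.18]
6.2667 [ 0.515  -0.024   0.0924] [-1.71  0.59  8.81]
```

View pics/press.png

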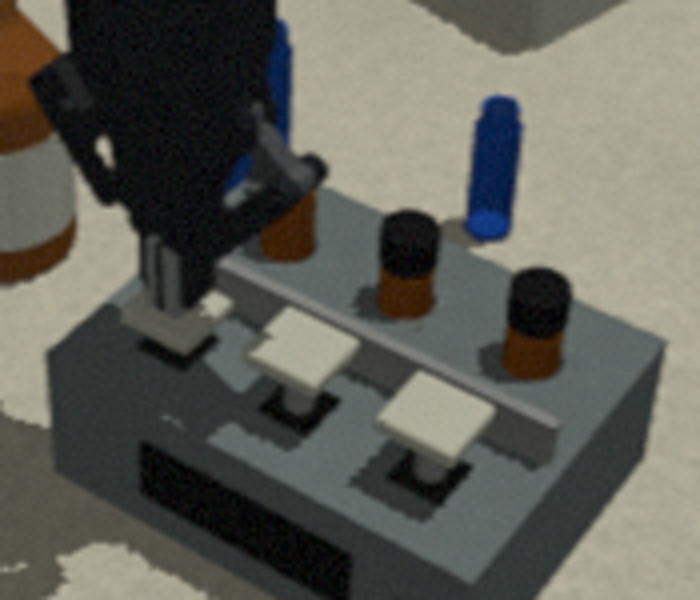

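The left key is down level with the rail (pad at about (175,310) in the crop), the other two keys are up, and the left vial is raised and untouched. The TCP is at 92.4 mm with about 7.8 N upward, which agrees with half travel.

```bash
python3 -c "
from cell import r
print(r.finish_job())"
```

```text
the job is handed in; nothing more can be done
None
```

The left key, straight across from the uncapped vial, is held at about half travel: top at about 92 mm, level with the rail, with about 7.8 N of spring force. No other key was pressed, the vials, bottles and cap were not touched, and the job is handed in.

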